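# Shake up the red dye on the touch mixer and keep it stirring

## Robot

A 6-joint arm with a two-finger parallel gripper is mounted at the origin on the work surface. World frame = base frame: x ahead of the robot, y to its left, z up, the work surface at z = 0. Lengths are in m, angles in rad, forces in N, time in s.
With the tool pointing down it reaches from about 0.35 to 0.975 m from the base axis. Payload 4.9 kg.
Tool frame: the origin (TCP) lies at the very end of the fingers, on their centre line; the grasp point (between the pads) lies 19 mm behind it; z points along the fingers, y is the line along which they close (so a half turn about z gives the same grasp; the last joint's range is limited). The gripper opens to 85 mm and grips with 20 to 120 N. Pads are 22 mm wide; open, the fingers measure 114 mm over their backs; the gripper's body (76 mm by 85 mm) begins 54 mm behind the grasp point. The pads swing forward as they close: fully open they stand 13 mm farther back than shut.
Start: joints at [1.005, 0.053, 1.613, -0, 1.476, -0.119], TCP at [0.27, 0.564, 0.231] pointing down, gripper open.
Joint ranges: [-3.01, 3.01], [-1.01, 2.22], [0.06, 2.58], [-1.02, 4.17], [0.09, 2.62], [-3.14, 3.14]. Speed limits (rad/s): [2.57, 2.57, 3.14, 3.14, 3.14, 3.14].

## Interface

Orientations are given as a rotation vector (axis times angle).
In Python, from station import get_obs, get_image, get_calibration, finish_job gives the robot as it stands.
- The arm moves only by the tool servo_tool, never from a script. Its argument "increments" is a list of rows, each a list of 5 numbers: the opening, from 0 (shut) to 1 (fully open), then the shift along the tool's x, y, z in mm, then the turn about the tool's z in degrees. In form: [[jaw, tx, ty, tz, spin], ...]. A call has 1 to 12 rows; each row shifts and turns the commanded pose from where the row before left it, along the tool's axes as they then stand; what a row does not reach is not made up. A row lasts 1/8 s, in which the tool goes at most 62.5 mm and 10.7 degrees, less where a joint would pass 70% of its speed; a pose out of reach is approached as far as the arm can. A call is refused whole if a number of a shift passes 62.5 or a number of a turn 10.7, either way. A call with a gripper value outside its range is refused whole. The fingers move at their own pace and stop on an object; "force" is the grip in N (left out, the last holds). Time passes only in rows, so rows that do not move let the fingers close. It gives the time, the measured TCP pose, the force, the opening and the grip force at its end, in the units of the state.
- get_obs(): the state, without advancing time (a new reading comes with each control period).
- get_image(name): name is "scene" or "top"; returns the picture (480x640x3 uint8, red, green, blue); there is no depth.
- get_calibration(name): a dict with "fx", "fy", "cx", "cy" (pixels), "R" (3x3) and "t" (3): a world point X has camera coordinates R X + t. Camera axes: x right, y down, z forward; pixel columns grow to the right and rows downward; lengths in m; the calibration is good to about 2 mm. A picture is of the moment at which its call begins. get_calibration takes no time and is no camera call.
- finish_job(): hands the job in; it is judged then, once.
The state is a dict: "t": time; "q": joint angles; "dq": joint speeds; "effort": joint torques, N m; "tool_pos": TCP position; "tool_rot": TCP orientation; "contact_force": force on the tool from outside, world axes, zero at the start; "wrist_torque": the same for the moment, N m; "opening": finger opening in m; "grip_force": force on a finger pad.
Only numpy, scipy, OpenCV 4.12 (cv2) and the standard library are available. Lean on these libraries where they do the work, as an engineer would, in place of code of your own. Each camera call takes 0.05 s, during which the arm holds its last target. There are 200 camera calls.

## Task

Pick up the red-capped dye bottle and seat it upright inside the blue cup on the touch mixer, then press the cup all the way down with it for at least a second to loosen the settled pigment, without forcing it (well under 60 N). Then ease up until the cup is at about half of its 16 mm travel and finish there, still gripping the bottle and holding the cup down half way, because the mixer only stirs while it is held. Leave the other bottles and things on the bench where they are, and press with the bottle, not with the fingers.

Things in the scene. Friction and masses are not known exactly. Their poses are not given: they have to be found in the camera images.
- dye_red: red dye bottle, the one to mix: amber glass cylinder 42 mm across and 70 mm tall with a red band round its foot, narrowing above to a red screw cap 28 mm across; 98 mm tall in all, about 0.15 kg. Origin: centre of its underside; z points up to the cap. Round, so its yaw means nothing. Its straight side from 35 to 68 mm above the foot is the place to grip; it stands loose on the bench.
- dye_blue: blue dye bottle: amber glass cylinder 42 mm across and 70 mm tall with a blue band round its foot, narrowing above to a blue screw cap 28 mm across; 98 mm tall in all, about 0.15 kg. Origin: centre of its underside; z points up to the cap. Round, so its yaw means nothing. Leave alone.
- dye_yellow: yellow dye bottle: amber glass cylinder 42 mm across and 70 mm tall with a yellow band round its foot, narrowing above to a yellow screw cap 28 mm across; 98 mm tall in all, about 0.15 kg. Origin: centre of its underside; z points up to the cap. Round, so its yaw means nothing. Leave alone.
- mixer: Touch mixer, fixed to the bench: white box 120 x 110 mm and 64 mm tall with a black foot; the sprung blue cup stands on the middle of its top. Origin: centre of its underside, z up; x is the 120 mm side, and the control panel is on its -x side.
- cup_floor (a point): Centre of the floor inside the blue cup on the mixer, 92 mm above the bench when not pressed; moves down with the cup. The cup is a flat-floored shallow round dish, about 64 mm across inside with a rim 6 mm high above its floor (76 mm outside), so a dye bottle stands in it with about 10 mm to spare all round.
- cup (a joint): How far the cup is pressed down, m: 0 = up (as it starts), 0.016 = all the way down on its hard stop, 0.008 = half way. The spring pushes back with 3 N at the top, rising evenly to 11 N at the bottom; it returns by itself, and the bottle's own weight does not move it.
- mallet: Wooden mallet lying on the bench: head 60 mm across and 90 mm long, handle 22 mm thick, 240 mm long in all. Origin on the bench under the handle, 60 mm from the head's axis; x points to the head. Leave alone.
- dish: Brass dye dish 116 mm across, 24 mm tall. Origin: centre of its underside. Leave alone.
- tin: Plain round aluminium tin 70 mm across, 45 mm tall. Origin: centre of its underside. Leave alone.
Mind the look-alikes: they are no part of the job. Leave any green, pink or purple look-alike of the dye_red alone.

How it is judged:
On the way, in this order (a step that is already met when the one before it is completed fails the run):
1. the red dye bottle is picked up clear of the bench (height (world z) of dye_red above 0.05 m and contact force between the fingers and dye_red above 0.5 N), for 0.2 s.
2. the bottle, seated in the cup, presses it all the way down for about a second (horizontal distance between dye_red and cup_floor below 0.015 m and z of dye_red in the frame of cup_floor between -0.004 and 0.004 m and angle between dye_red's own z axis and vertical below 0.17 rad and contact force between the fingers and mixer below 0.5 N and value of joint cup above 0.014 m and contact force between dye_red and mixer above 4 N), for 0.8 s.
At the end, for the whole second after the job is handed in: The red dye bottle stands upright (within 10 degrees) on the floor of the cup, its middle within 15 mm of the cup's, gripped by the fingers and still, holding the cup steadily 4.5 to 11.5 mm down (half way is 8 mm) with more than 2 N; the fingers do not touch the mixer (horizontal distance between dye_red and cup_floor below 0.015 m and z of dye_red in the frame of cup_floor between -0.004 and 0.004 m and angle between dye_red's own z axis and vertical below 0.17 rad and contact force between the fingers and mixer below 0.5 N and value of joint cup between 0.0045 and 0.0115 m and velocity of joint cup between -0.01 and 0.01 m/s and contact force between dye_red and mixer above 2 N and contact force between the fingers and dye_red above 1 N and linear speed of dye_red below 0.02 m/s); the arm keeps its last pose, push and grip.
It fails at once if another dye bottle is moved by more than 30 mm or tipped over (distance of any of dye_blue, dye_yellow from where it was at the start of the episode above 0.03 m or angle between any of dye_blue, dye_yellow's own z axis and vertical above 0.4 rad).
It fails at once if the mallet, dish or tin is moved by more than 30 mm (distance of any of mallet, dish, tin from where it was at the start of the episode above 0.03 m).
It fails at once if the bottle is forced onto the mixer with more than 60 N (contact force between dye_red and mixer above 60 N).
It also fails if it takes over 54 s, if anything falls off the work surface, if the arm or the gripper's body presses on something with over 40 N, if the wrist force passes 120 N, or if a joint passes its speed limit or range.

## Working session

There is one attempt and no reset: what is moved stays moved. The work goes in short steps, Python scripts to look and compute and a tool call to move; the robot and the scene stay as the last step left them, time stands still between calls to the robot, and variables do not carry over. Pictures are saved under pics/ and viewed, at most 10 in all, crops included, and the job is handed in when it is done.

Besides the shell and the picture viewer there is one more tool, called after "Request:" as a command line: name --pt "numbers of a row" for each row, then --argument value for the rest. servo_tool: Moves the arm, as the interface text tells. Its arguments: {"type":"object","properties":{"increments":{"type":"array"},"force":{"type":"number"}},"required":["increments"]}

```bash
mkdir -p pics
python3 - <<'E'
from station import *
import cv2,numpy as np
np.set_printoptions(precision=4,suppress=True)
for n in("scene","top"):
    im=get_image(n); cv2.imwrite(f"pics/{n}0.png",im[:,:,::-1]); c=get_calibration(n); print(n,c)
o=get_obs(); print({k:o[k] for k in("t","tool_pos","tool_rot","opening","contact_force")})
E
```

```text
scene {'fx': 583.7298704842615, 'fy': 583.7298704842615, 'cx': 329.0626939839714, 'cy': 244.22443860411866, 'R': array([[-0.1275,  0.9917, -0.0146],
       [ 0.7768,  0.0907, -0.6232],
       [-0.6167, -0.0908, -0.782 ]]), 't': array([-0.0278, -0.3729,  1.6492])}
top {'fx': 509.21245927426276, 'fy': 509.21245927426276, 'cx': 328.47797090494265, 'cy': 239.7201042236434, 'R': array([[-0.0263, -0.9996, -0.0045],
       [-0.9953,  0.0267, -0.0933],
       [ 0.0934,  0.002 , -0.9956]]), 't': array([0.1254, 0.5377, 1.1427])}
{'t': 0.1, 'tool_pos': array([0.2697, 0.5632, 0.2302]), 'tool_rot': array([-0.6958, -3.0629,  0.0029]), 'opening': 0.08537039044844151, 'contact_force': array([-0.5575, -0.8545,  0.0908])}
```

View pics/scene0.png

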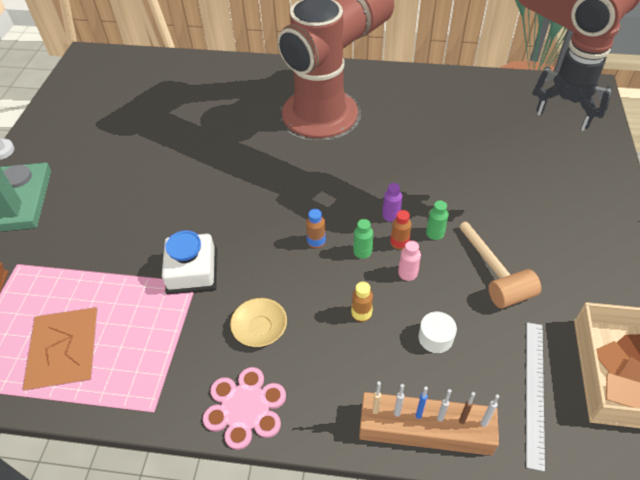

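View pics/top0.png

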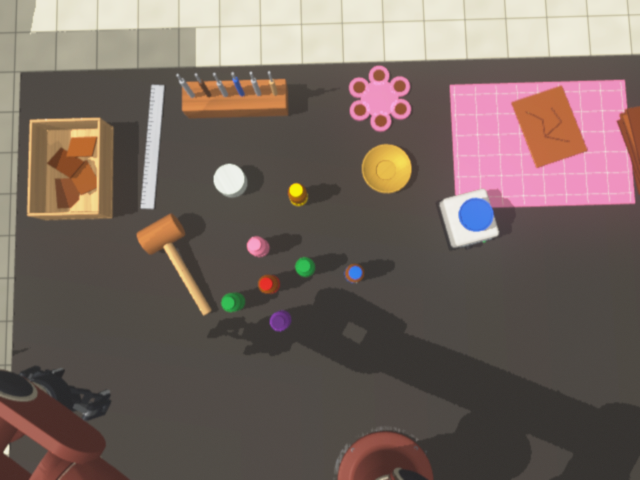

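Scene picture: the red-capped amber bottle is at about (401,230), between purple (392,203), pink (410,261), green (363,239) and green (438,220). The blue bottle is at (316,228), the yellow at (362,302) and the mixer cup at (184,246). In the top picture, red is at (268,284) and the cup at (476,214). Only the one at (401,230) is amber glass with a red cap and red band, so I'll confirm that in a crop and measure.

```bash
cat > h.py <<'E'
from station import *
import cv2,numpy as np
np.set_printoptions(precision=4,suppress=True)
def ray(n,p):
    c=get_calibration(n);R=np.array(c["R"]);t=np.array(c["t"])
    d=R.T@np.array([(p[0]-c["cx"])/c["fx"],(p[1]-c["cy"])/c["fy"],1]); return -R.T@t,d
def plane(n,p,z):
    o,d=ray(n,p); return o+d*(z-o[2])/d[2]
def tri(p1,p2):
    o1,d1=ray("scene",p1);o2,d2=ray("top",p2)
    s=np.linalg.lstsq(np.c_[d1,-d2],o2-o1,rcond=None)[0]
    a,b=o1+s[0]*d1,o2+s[1]*d2; return (a+b)/2,np.linalg.norm(a-b)
def blobs(im,lo,hi,amin=30,s=120,v=80):
    h=cv2.cvtColor(im,cv2.COLOR_RGB2HSV)
    m=cv2.inRange(h,(max(lo,0),s,v),(hi,255,255))
    if lo<0: m|=cv2.inRange(h,(180+lo,s,v),(180,255,255))
    n,l,st,ce=cv2.connectedComponentsWithStats(m)
    return [(st[i].tolist(),ce[i].round(1).tolist()) for i in range(1,n) if st[i,4]>=amin]
E
python3 - <<'E'
from h import *
T=cv2.imread("pics/top0.png")[:,:,::-1];S=cv2.imread("pics/scene0.png")[:,:,::-1]
for nm,lo,hi,s in(("red",-4,3,200),("blue",105,120,150),("green",50,75,100),("purple",130,150,90),("pink",160,176,60),("yellow",25,32,180)):
    for n,im in(("top",T),("scene",S)):
        for st,ce in blobs(im,lo,hi,30,s):
            x,y=(170,230),(200,340)
            if n=="top" and not(200<ce[0]<520 and 170<ce[1]<340): continue
            if n=="scene" and not(150<ce[0]<460 and 170<ce[1]<330):continue
            print(nm,n,st,ce,plane(n,ce,.098)[:2])
a=cv2.resize(S[170:340,290:470],None,fx=3,fy=3)[:,:,::-1]
cv2.imwrite("pics/crop.png",a)
E
```

```text
red top [260, 278, 13, 12, 119] [265.9, 283.4] [0.444  0.2469]
blue top [459, 199, 34, 32, 841] [475.7, 214.5] [ 0.5802 -0.2081]
blue top [349, 267, 13, 12, 115] [355.1, 272.2] [0.4628 0.0559]
blue scene [309, 210, 12, 12, 121] [314.4, 215.2] [0.4702 0.0576]
blue scene [167, 231, 33, 30, 768] [183.2, 245.6] [ 0.5864 -0.2049]
blue scene [308, 238, 17, 8, 70] [315.9, 241.7] [0.5435 0.0714]
green top [295, 257, 20, 20, 317] [304.5, 266.6] [0.4776 0.1638]
green top [221, 293, 24, 19, 374] [232.4, 301.8] [0.4069 0.3188]
green scene [427, 201, 22, 39, 612] [437.3, 220.5] [0.4548 0.3241]
green scene [354, 219, 19, 39, 623] [362.9, 238.9] [0.5245 0.169 ]
purple top [269, 310, 22, 22, 362] [279.7, 320.5] [0.3648 0.2188]
purple scene [383, 183, 20, 39, 557] [391.8, 201.8] [0.4111 0.2231]
pink top [246, 236, 24, 22, 393] [257.6, 246.3] [0.5239 0.2636]
pink scene [398, 240, 23, 41, 590] [408.6, 263.4] [0.5779 0.2676]
pink scene [162, 292, 25, 17, 313] [174.1, 300.1] [ 0.7212 -0.1842]
pink scene [154, 309, 27, 20, 386] [167.2, 318.9] [ 0.7644 -0.1848]
yellow top [290, 184, 13, 13, 135] [295.8, 189.9] [0.6445 0.179 ]
```

View pics/crop.png

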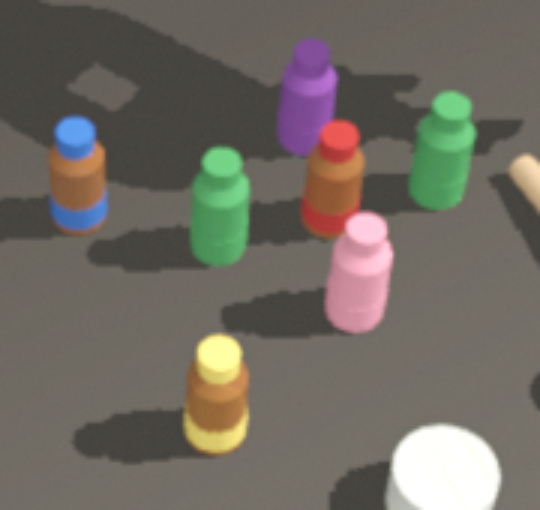

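The crop confirms it: the amber bottle with the red cap and red band is at crop (335,180), which is (401,230) in the full picture. The purple, pink and green look-alikes are about 80–90 mm away from it. Next I'll refine the red bottle and cup positions and check heights.

Run:
```python
from h import *
T=cv2.imread("pics/top0.png")[:,:,::-1];S=cv2.imread("pics/scene0.png")[:,:,::-1]
for n,im,(x0,y0,x1,y1) in(("top",T,(250,268,285,305)),("scene",S,(388,205,420,228))):
    c=im[y0:y1,x0:x1]
    for st,ce in blobs(np.ascontiguousarray(c),-6,6,20,170,60): print(n,st,[ce[0]+x0,ce[1]+y0],plane(n,[ce[0]+x0,ce[1]+y0],.09))
print(tri((403.3,214),(267,284)),tri((183.5,242.5),(475.7,214.5)))
# mixer top: white
for n,im,(x0,y0,x1,y1) in(("top",T,(430,180,510,260)),("scene",S,(155,225,225,300))):
    h=cv2.cvtColor(im,cv2.COLOR_RGB2HSV);m=cv2.inRange(h,(0,0,150),(180,60,255))|cv2.inRange(h,(100,120,60),(125,255,255))
    k=np.zeros_like(m);k[y0:y1,x0:x1]=255;m&=k
    m=cv2.morphologyEx(m,cv2.MORPH_OPEN,np.ones((5,5)))
    c=max(cv2.findContours(m,0,1)[0],key=cv2.contourArea);r=cv2.minAreaRect(c);print(n,r,plane(n,r[0],.064))
o=get_obs();R=cv2.Rodrigues(o["tool_rot"])[0];print(R)
for nm,p in(("red",[.446,.247]),("cup",[.581,-.2075])): print(nm,R.T@(np.array(p+[.2])-o["tool_pos"])*1000)
```

```text
top [10, 9, 13, 13, 136] [265.9, 283.5] [0.4439 0.2479 0.09  ]
scene [9, 12, 11, 7, 41] [401.1, 220.5] [0.4568 0.2467 0.09  ]
(array([0.4424, 0.2477, 0.0951]), np.float64(0.005404982025649054)) (array([ 0.5797, -0.2066,  0.1002]), np.float64(0.0016664450797836841))
top ((468.77362060546875, 217.7075653076172), (51.23548889160156, 49.44980239868164), 74.05460357666016) [ 0.578  -0.2022  0.064 ]
scene ((187.5, 259.5), (57.0, 51.0), 90.0) [ 0.5968 -0.1998  0.064 ]
[[-0.9019  0.432  -0.001 ]
 [ 0.432   0.9019 -0.0016]
 [ 0.0002 -0.0019 -1.    ]]
red [-295.5584 -208.9139   30.5067]
cup [-613.67   -560.4817   31.1106]
```

Red is at about (0.445, 0.2475) with cap height 95 mm, which matches the 98 mm given. The cup is at about (0.580, -0.207) with its rim near 100 mm, against 98 mm given. The tool's closing axis already points at 64°, into the gap between the neighbours, so no turn is needed.

Request:
servo_tool --pt "1 -20 -14 0 0" --pt "1 -42 -30 0 0" --pt "1 -42 -30 0 0" --pt "1 -42 -30 0 0" --pt "1 -42 -30 0 0" --pt "1 -42 -30 0 0" --pt "1 -40 -28 0 0" --pt "1 -25 -17 0 0" --pt "1 0 0 0 0" --pt "1 0 0 0 0" --force 40

```text
t: 1.35
tool_pos: [0.4454, 0.2475, 0.2311]
tool_rot: [-0.697, -3.063, -0.0]
contact_force: [-0.3, -0.3, -0.2]
opening: 0.0856
grip_force: 0.0
```

Run:
```python
from h import *
a=get_image("top")[230:350,180:340];b=get_image("scene")[130:280,330:470]
f=lambda i:cv2.resize(i,(400,int(400*i.shape[0]/i.shape[1])))[:300]
a,b=cv2.resize(a,(400,300)),cv2.resize(b,(400,300))
cv2.imwrite("pics/hov.png",np.hstack([a,b])[:,:,::-1])
o=get_obs();R=cv2.Rodrigues(o["tool_rot"])[0];print(o["t"],o["tool_pos"],R.T@(np.array([.445,.2475,.035])-o["tool_pos"])*1000)
```

```text
1.45 [0.4452 0.2482 0.2312] [ -0.1469  -0.6661 196.1593]
```

View pics/hov.png

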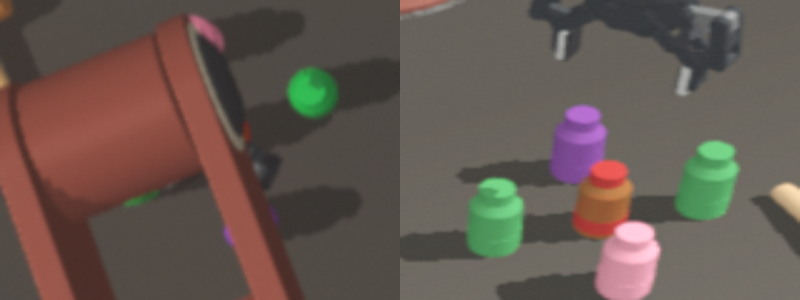

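In the scene half, the open fingers (565,45) and (685,80) straddle the red bottle (603,200) along the gap, with the neighbours clear. I'll go down to TCP z 0.035 and close.

Request:
servo_tool --pt "1 0 0 30 0" --pt "1 0 0 45 0" --pt "1 0 0 40 0" --pt "1 0 0 30 0" --pt "1 0 0 25 0" --pt "1 0 0 16 0" --pt "1 0 0 10 0" --pt "1 0 0 0 0" --force 40

```text
t: 2.45
tool_pos: [0.4455, 0.2478, 0.035]
tool_rot: [-0.695, -3.063, 0.001]
contact_force: [0.1, -0.6, 0.0]
opening: 0.0854
grip_force: 0.0
```

Request:
servo_tool --pt "0.6 0 0 0 0" --pt "0.5 0 0 0 0" --pt "0.4 0 0 0 0" --pt "0.3 0 0 0 0" --pt "0.2 0 0 0 0" --pt "0.2 0 0 0 0" --pt "0.2 0 0 0 0" --pt "0.2 0 0 0 0" --force 40

```text
t: 3.45
tool_pos: [0.4465, 0.2478, 0.0363]
tool_rot: [0.696, 3.062, 0.001]
contact_force: [-1.3, -1.3, 5.4]
opening: 0.0409
grip_force: 41.0
```

Gripped at 41 mm. Lifting.

Request:
servo_tool --pt "0.2 0 0 -8 0" --pt "0.2 0 0 -17 0" --pt "0.2 0 0 -30 0" --pt "0.2 0 0 -30 0" --pt "0.2 0 0 -30 0" --pt "0.2 0 0 -20 0" --pt "0.2 0 0 -10 0" --pt "0.2 0 0 0 0" --pt "0.2 0 0 0 0" --force 50

```text
t: 4.58
tool_pos: [0.445, 0.2474, 0.1789]
tool_rot: [-0.696, -3.062, 0.002]
contact_force: [0.1, 0.2, -0.7]
opening: 0.0409
grip_force: 50.6
```

Run:
```python
from h import *
S=get_image("scene");cv2.imwrite("pics/lift.png",cv2.resize(S[80:280,330:530],(600,600))[:,:,::-1])
o=get_obs();R=cv2.Rodrigues(o["tool_rot"])[0];print(o["t"],o["tool_pos"],R[:,2],o["contact_force"],R.T@(np.array([.580,-.207,.175])-o["tool_pos"])*1000)
```

```text
4.625 [0.445  0.2474 0.1787] [-0.0026 -0.001  -1.    ] [-0.0129  0.4583 -1.5105] [-318.1048 -351.4232    3.8105]
```

View pics/lift.png

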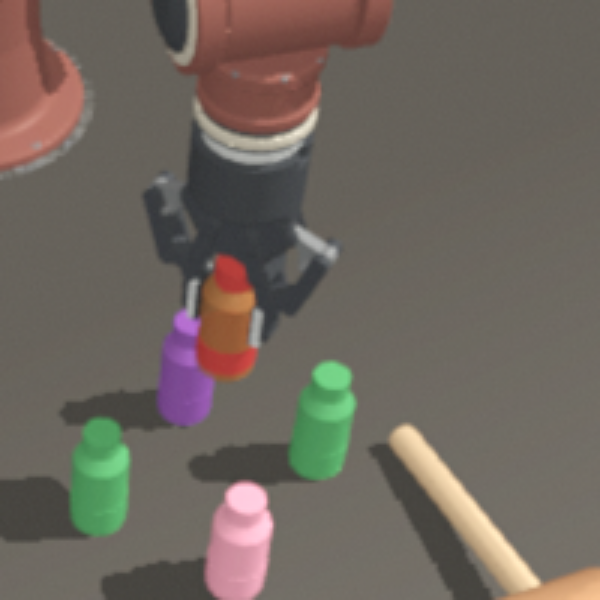

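The red bottle hangs upright in the fingers at (228,325) in the crop, and the neighbours haven't moved. Carrying it over the cup, with the foot at z≈0.14.

Request:
servo_tool --pt "0.2 -10 -11 0 0" --pt "0.2 -24 -26 0 0" --pt "0.2 -32 -36 0 0" --pt "0.2 -34 -38 0 0" --pt "0.2 -34 -38 0 0" --pt "0.2 -34 -38 0 0" --pt "0.2 -34 -38 0 0" --pt "0.2 -34 -38 0 0" --pt "0.2 -34 -36 0 0" --pt "0.2 -26 -28 0 0" --pt "0.2 -16 -18 0 0" --pt "0.2 -6 -6 0 0"

```text
t: 6.12
tool_pos: [0.5806, -0.2074, 0.1798]
tool_rot: [-0.698, -3.062, -0.001]
contact_force: [0.0, -0.7, -0.6]
opening: 0.0407
grip_force: 50.8
```

Request:
servo_tool --pt "0.2 0 0 0 0" --pt "0.2 0 0 0 0" --pt "0.2 0 0 0 0" --pt "0.2 0 0 0 0"

```text
t: 6.62
tool_pos: [0.5809, -0.2056, 0.1804]
tool_rot: [0.695, 3.064, 0.0]
contact_force: [-0.5, 0.5, -0.8]
opening: 0.0403
grip_force: 50.8
```

Run:
```python
from h import *
T=get_image("top");S=get_image("scene");cv2.imwrite("pics/over.png",np.hstack([cv2.resize(T[150:270,420:540],(400,400)),cv2.resize(S[130:300,110:280],(400,400))])[:,:,::-1])
for st,ce in blobs(S,105,120,60,150): print(st,ce)
o=get_obs();R=cv2.Rodrigues(o["tool_rot"])[0];print(o["t"],o["tool_pos"],R[:,2],o["contact_force"])
# where bottle axis, and cup rim centre, project in the scene view
c=get_calibration("scene")
p=lambda X:(lambda v:(v[0]/v[2]*c["fx"]+c["cx"],v[1]/v[2]*c["fy"]+c["cy"]))(np.array(c["R"])@X+np.array(c["t"]))
x,y=o["tool_pos"][:2]
print("foot",p([x,y,.143]),"cup pred",p([x,y,.098]))
```

```text
[309, 210, 11, 12, 112] [314.3, 215.5]
[167, 232, 33, 29, 694] [183.4, 246.8]
[308, 238, 17, 8, 69] [315.8, 241.8]
[416, 395, 9, 23, 85] [420.4, 406.9]
6.725 [ 0.5809 -0.2059  0.1804] [ 0.0001 -0.     -1.    ] [ 0.0369 -0.4671 -2.1288]
foot (np.float64(178.90995714405588), np.float64(229.8637396969182)) cup pred (np.float64(183.50584254440142), np.float64(243.5485700423606))
```

View pics/over.png

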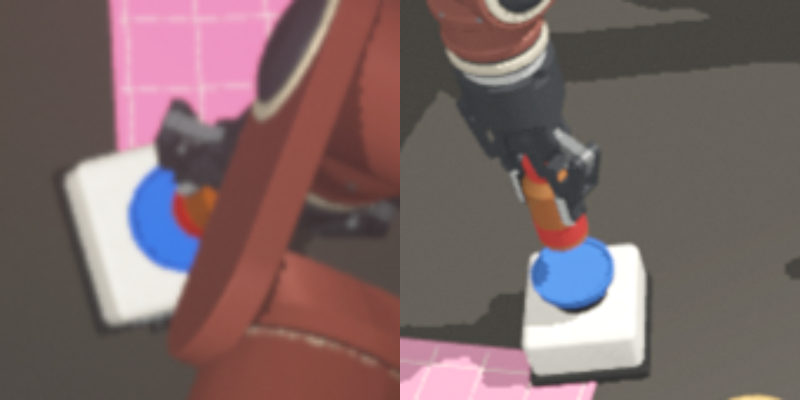

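The foot's front edge shows at about (181,235) and the cup ellipse is centred at about (183,244). Both agree with the predicted projections to about 2 px, so it is centred. Going down gently to just above the cup floor.

Request:
servo_tool --pt "0.2 0 0 8 0" --pt "0.2 0 0 14 0" --pt "0.2 0 0 12 0" --pt "0.2 0 0 7 0" --pt "0.2 0 0 4 0" --pt "0.2 0 0 2 0" --pt "0.2 0 0 0 0"

```text
t: 7.6
tool_pos: [0.5811, -0.2064, 0.1336]
tool_rot: [0.696, 3.063, -0.0]
contact_force: [0.2, -0.2, -1.5]
opening: 0.0406
grip_force: 50.7
```

Request:
servo_tool --pt "0.2 0 0 1.5 0" --pt "0.2 0 0 1.5 0" --pt "0.2 0 0 1.5 0" --pt "0.2 0 0 1.5 0" --pt "0.2 0 0 1.5 0" --pt "0.2 0 0 0 0"

```text
t: 8.35
tool_pos: [0.5811, -0.2064, 0.1262]
tool_rot: [0.696, 3.063, -0.0]
contact_force: [-1.3, 0.8, 3.0]
opening: 0.0407
grip_force: 51.2
```

Contact: about 4.5 N change, so the cup has just started to move. Pressing on slowly.

Request:
servo_tool --pt "0.2 0 0 1.5 0" --pt "0.2 0 0 1.5 0" --pt "0.2 0 0 1.5 0" --pt "0.2 0 0 1.5 0" --pt "0.2 0 0 1.5 0" --pt "0.2 0 0 1.5 0" --pt "0.2 0 0 0 0"

```text
t: 9.22
tool_pos: [0.5812, -0.2064, 0.1177]
tool_rot: [0.696, 3.063, -0.0]
contact_force: [-2.8, 1.0, 7.5]
opening: 0.0408
grip_force: 51.7
```

Request:
servo_tool --pt "0.2 0 0 1 0" --pt "0.2 0 0 1 0" --pt "0.2 0 0 1 0" --pt "0.2 0 0 0 0"

```text
t: 9.72
tool_pos: [0.5813, -0.2064, 0.115]
tool_rot: [0.696, 3.063, -0.0]
contact_force: [-2.6, 1.2, 8.3]
opening: 0.0404
grip_force: 51.8
```

Request:
servo_tool --pt "0.2 0 0 1 0" --pt "0.2 0 0 1 0" --pt "0.2 0 0 0 0"

```text
t: 10.1
tool_pos: [0.5813, -0.2065, 0.1143]
tool_rot: [0.696, 3.063, -0.0]
contact_force: [-5.3, 2.0, 13.6]
opening: 0.0406
grip_force: 52.4
```

Request:
servo_tool --pt "0.2 0 0 0.7 0" --pt "0.2 0 0 0.7 0" --pt "0.2 0 0 0 0"

```text
t: 10.48
tool_pos: [0.5815, -0.2066, 0.1142]
tool_rot: [0.696, 3.063, -0.001]
contact_force: [-8.5, 3.3, 18.3]
opening: 0.041
grip_force: 52.9
```

The tool stopped at z 0.1142 while the force rose to about 20 N, so it is on the hard stop. Holding there for more than a second, and checking with a picture.

Request:
servo_tool --pt "0.2 0 0 0 0" --pt "0.2 0 0 0 0" --pt "0.2 0 0 0 0" --pt "0.2 0 0 0 0" --pt "0.2 0 0 0 0" --pt "0.2 0 0 0 0" --pt "0.2 0 0 0 0" --pt "0.2 0 0 0 0" --pt "0.2 0 0 0 0" --pt "0.2 0 0 0 0" --pt "0.2 0 0 0 0" --pt "0.2 0 0 0 0"

```text
t: 11.98
tool_pos: [0.5815, -0.2066, 0.1142]
tool_rot: [0.696, 3.063, -0.001]
contact_force: [-7.8, 3.3, 19.4]
opening: 0.041
grip_force: 52.9
```

Run:
```python
from h import *
S=get_image("scene");cv2.imwrite("pics/press.png",cv2.resize(S[150:300,130:280],(600,600))[:,:,::-1])
for st,ce in blobs(S,105,120,60,150): print(st,ce)
o=get_obs();print(o["t"],o["tool_pos"],o["contact_force"])
```

```text
[309, 210, 11, 12, 112] [314.3, 215.5]
[168, 239, 33, 25, 302] [184.2, 254.6]
[308, 238, 17, 8, 70] [316.0, 241.7]
[416, 395, 10, 23, 86] [420.4, 406.8]
12.025 [ 0.5815 -0.2065  0.1142] [-7.9946  2.722  19.1297]
```

View pics/press.png

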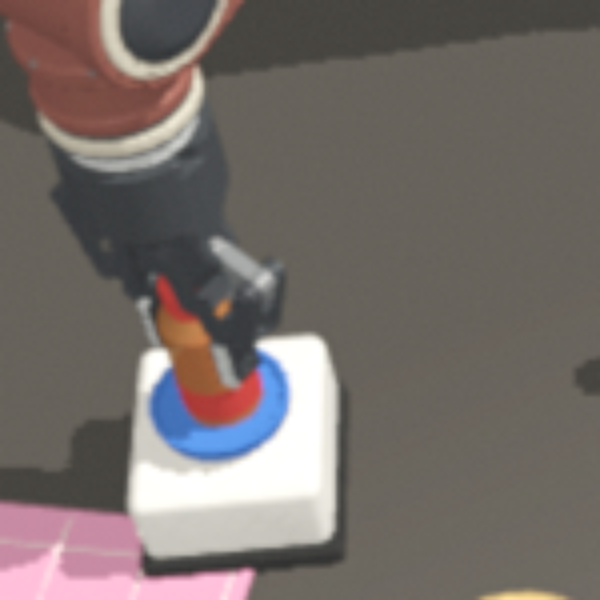

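The bottle stands upright in the middle of the cup (red band at (220,395), cup centred at (220,403) in the crop). The cup is flush with the box top and the fingers are clear of it. Easing up to TCP z ≈ 0.122.

Request:
servo_tool --pt "0.2 0 0 -1.4 0" --pt "0.2 0 0 -1.5 0" --pt "0.2 0 0 -1.5 0" --pt "0.2 0 0 -1.5 0" --pt "0.2 0 0 -1.5 0" --pt "0.2 0 0 -1.5 0" --pt "0.2 0 0 -1 0" --pt "0.2 0 0 0 0" --pt "0.2 0 0 0 0" --pt "0.2 0 0 0 0"

```text
t: 13.28
tool_pos: [0.5812, -0.2064, 0.1209]
tool_rot: [0.696, 3.063, -0.0]
contact_force: [-0.9, 1.1, 5.9]
opening: 0.041
grip_force: 51.6
```

Request:
servo_tool --pt "0.2 0 0 -0.5 0" --pt "0.2 0 0 -0.5 0" --pt "0.2 0 0 0 0" --pt "0.2 0 0 0 0" --pt "0.2 0 0 0 0" --pt "0.2 0 0 0 0" --pt "0.2 0 0 0 0" --pt "0.2 0 0 0 0"

```text
t: 14.28
tool_pos: [0.5812, -0.2064, 0.1218]
tool_rot: [0.696, 3.063, -0.0]
contact_force: [-1.4, 1.0, 6.0]
opening: 0.0408
grip_force: 51.6
```

Run:
```python
from h import *
S=get_image("scene");T=get_image("top");cv2.imwrite("pics/end.png",np.hstack([cv2.resize(S[150:300,130:280],(400,400)),cv2.resize(S[150:350,280:480],(400,400))])[:,:,::-1])
for i in range(5):
    o=get_obs();print(o["t"],o["tool_pos"],o["contact_force"],o["grip_force"]);get_image("top")
```

```text
14.375 [ 0.5812 -0.2064  0.1218] [-2.2465  0.3679  5.4917] 51.56623868177121
14.425 [ 0.5812 -0.2064  0.1218] [-2.0529  0.1236  6.0958] 51.56716080920887
14.475 [ 0.5811 -0.2064  0.1218] [-0.8494  0.699   5.9887] 51.566919740871526
14.525 [ 0.5812 -0.2064  0.1218] [-2.0276  0.3792  6.2808] 51.56691911484813
14.575 [ 0.5812 -0.2064  0.1218] [-1.1965 -0.0104  5.6563] 51.566423632830265
```

View pics/end.png

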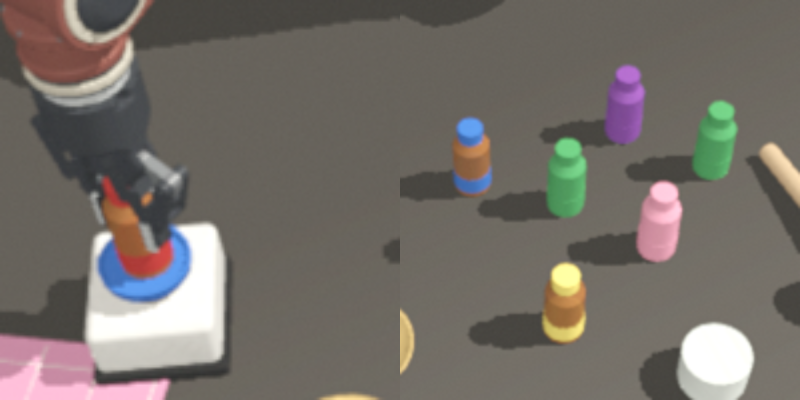

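The bottle (145,255 in the crop) is still centred and upright in the cup, and the other bottles are where they were. The steady ~7.3 N and the 7.6 mm rise both put the cup at about 8.5 mm. Handing in.

```bash
python3 -c "from station import *;print(finish_job())"
```

```text
the job is handed in; nothing more can be done
None
```

I handed the job in, but no verdict came back: the red bottle was pressed to the cup's hard stop at about 20 N for over a second, and is now gripped upright in the cup, holding it about 8.5 mm down with about 7 N.

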